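Change the ink cartridge of the label printer

ROBOT

A 6-joint arm with a two-finger parallel gripper is mounted at the origin on the work surface. World frame = base frame: x ahead of the robot, y to its left, z up, the work surface at z = 0. Lengths are in m, angles in rad, forces in N, time in s.
With the tool pointing down it reaches from about 0.4 to 0.825 m from the base axis. Payload 7 kg.
Tool frame: the origin (TCP) lies at the very end of the fingers, on their centre line; the grasp point (between the pads) lies 19 mm behind it; z points along the fingers, y is the line along which they close (so a half turn about z gives the same grasp; the last joint's range is limited). The gripper opens to 88 mm and grips with 3 to 60 N. Pads are 19 mm wide; open, the fingers measure 130 mm over their backs; the gripper's body (78 mm by 193 mm) begins 47 mm behind the grasp point.
Start: joints at [0.288, 0.359, 0.012, 0, -1.224, -0.288], TCP at [0.675, -0, 0.227] pointing down, gripper open.
Joint ranges: [-3.07, 3.07], [-1.43, 2.12], [-1.02, 1.25], [-3.03, 1.67], [-3.05, -0], [-3.03, 3.03]. Speed limits (rad/s): [2.39, 2.39, 3.01, 3.14, 3.14, 3.14].

INTERFACE

Orientations are given as [roll, pitch, yaw] about the fixed x, y, z axes, in that order (R = Rz(yaw) Ry(pitch) Rx(roll)).
In Python, from workcell import arm gives the robot as it stands.
- The arm moves only by the shell command python3 -m inch 'ROWS' [FORCE]. ROWS is JSON, a list that holds one entry, the list of rows, each a list of 7 numbers: the finger opening in mm, from 0 to 87.6, then the shift along the tool's x, y, z in mm, then the turn, a rotation vector about the tool's x, y, z in units of 5 degrees (1.0 is 5 degrees). In form: [[[grip, tx, ty, tz, wx, wy, wz], ...]]. A call has 1 to 12 rows; each row shifts and turns the commanded pose from where the row before left it, along the tool's axes as they then stand; what a row does not reach is not made up. A row lasts 1/12 s, in which the tool goes at most 41.7 mm and 7.16 degrees, less where a joint would pass 70% of its speed; a pose out of reach is approached as far as the arm can. A call with a gripper value outside its range is refused whole. The fingers move at their own pace and stop on an object; FORCE is the grip in N (left out, the last holds). Time passes only in rows, so rows that do not move let the fingers close. It gives the time, the measured TCP pose, the force, the opening and the grip force at its end, in the units of the state.
- arm.read_state(): the state, without advancing time (a new reading comes with each control period).
- arm.camera(name): name is "scene" or "side" or "wrist"; returns a dict with "frame" (420x560x3 uint8, red, green, blue), "camera_matrix" (3x3 intrinsics, pixels), "pose" (4x4, takes a point from camera to world coordinates); the wrist camera has in their place "hand_eye" (4x4, takes a point from camera to tool coordinates, whose origin is the TCP and whose axes are the flange's). Camera axes: x right, y down, z forward; pixel columns grow to the right and rows downward; lengths in m; the calibration is good to about 2 mm. The wrist camera is an equidistant fisheye: a pixel r from the principal point sees the ray r / f radians off the axis. A picture is of the moment at which its call begins: read the wrist's pose just before it. There is no depth.
- arm.sign_off(): hands the job in; it is judged then, once.
The state is a dict: "time_s": time; "q": joint angles; "dq": joint speeds; "tau": joint torques, N m; "tcp_pos": TCP position; "eef_rot": TCP orientation; "ft_force": force on the tool from outside, world axes, zero at the start; "moment": the same for the moment, N m; "gripper_width": finger opening in m; "finger_force": force on a finger pad.
Only numpy, scipy, OpenCV 4.12 (cv2) and the standard library are available. Lean on these libraries where they do the work, as an engineer would, in place of code of your own. Each camera call takes 0.05 s, during which the arm holds its last target. There are 200 camera calls.

TASK

The label printer's ink cartridge is empty: press it down to release its catch so that it pops up, lift it out and put it in the empty tub, then put the new cartridge into the bay and press it home until the catch holds it down. Press gently (more than 20 N would strain the catch), and leave the other things on the bench where they are.

Things in the scene. Friction and masses are not known exactly. Their poses are not given: they have to be found in the camera images.
- printer: White desktop label printer, fixed, on levelling feet that hold its underside 0 to 8 mm above the bench: 250 mm deep (x), 260 mm wide (y), front deck 104 mm above its underside; along its rear, from 22 mm behind its centre, a hood 159 mm high. Origin: centre of its underside; its front, with the label slot, faces its own -x; z up.
- bay_mouth (a point): Centre of the cartridge bay's mouth in the front deck, level with its collar's top, 107 mm above the printer's underside; axes as the printer's. Opening 72 mm (x) by 32 mm (y), a key slot 14.5 mm wide, 7.5 mm deep in the middle of its +x end, a sloping lead-in 2.5 mm wide; the shaft below is straight. A cartridge goes in upright, key rib to +x.
- bay_floor: Top of the sprung carriage, the bay's floor, on which a cartridge stands: 55 mm below the collar's top when up, 72 mm when held. Push-push catch: pushed about 23 mm down (spring 5 to 11 N) it meets a firm end stop; let go there, it rises 5 mm and is held. Pushed on by those 5 mm to the stop and let go, it rises fully. Short of the stop the catch does not change; at the stop 14 N is enough.
- old_cartridge: Empty ink cartridge, black with blank paper labels, 70 mm (x) by 30 mm (y) by 82 mm high, 40 to 80 g; a rib 6 mm deep and 12 mm wide runs up the middle of its +x end. Origin: centre of its underside, z up. At first it is held down in the bay, its top 10 mm above the collar; released, its top stands 27 mm above it.
- new_cartridge: Full ink cartridge, same make and size as the empty one (70 x 30 x 82 mm, rib on its +x end, flat top), 80 to 130 g, standing upright on the bench. Origin: centre of its underside, z up. Its sides clear the bay by 1 mm all round.
- empties_tub: Empty translucent plastic tub for used cartridges, fixed, 220 mm (x) by 170 mm (y) by 55 mm high, walls and floor 4 mm thick. Origin: centre of its underside.
- label_roll: Spare roll of paper labels lying flat, 90 mm across, 50 mm high, loose: a bystander. Origin: centre of its underside.
- cheese_mould: White perforated cheese mould, 100 mm across, 75 mm high, loose: a bystander. Origin: centre of its underside.
- cheese_box: Round wooden cheese box, 116 mm across, 34 mm high, loose: a bystander. Origin: centre of its underside.
- white_wheel: White-rinded cheese, 110 mm across, 36 mm high, loose: a bystander. Origin: centre of its underside.
- cheese_trier: Cheese trier lying flat, wooden cross handle 85 mm wide and a steel shaft, 150 mm long, loose: a bystander. Origin: on the bench below the middle of its length.
Mind the look-alikes: they are no part of the job. What is shaped like the new_cartridge but orange is not meant.

How it is judged:
On the way, in this order (a step that is already met when the one before it is completed fails the run):
1. the catch is released and the empty cartridge has popped up in the bay (z of bay_floor in the frame of printer above 0.048 m and horizontal distance between old_cartridge and bay_floor below 0.008 m), for 0.2 s.
2. the empty cartridge rests in the tub, let go (x of old_cartridge in the frame of empties_tub between -0.106 and 0.106 m and y of old_cartridge in the frame of empties_tub between -0.081 and 0.081 m and height (world z) of old_cartridge below 0.05 m and linear speed of old_cartridge below 0.02 m/s and contact force between old_cartridge and the fingers below 0.1 N), for 0.2 s.
At the end, for the whole second after the job is handed in: The new cartridge stands on the bay floor (within 4 mm sideways, 3 mm in height, 0.1 rad in yaw, 0.06 rad of tilt), at rest, and the catch holds the bay floor down (32 to 37.5 mm above the printer's underside); the empty cartridge lies or stands at rest inside the tub (z of bay_floor in the frame of printer between 0.032 and 0.0375 m and horizontal distance between new_cartridge and bay_floor below 0.004 m and z of new_cartridge in the frame of bay_floor between -0.003 and 0.003 m and angle between the x axis of new_cartridge and the x axis of printer, either way round below 0.1 rad and angle between new_cartridge's own z axis and vertical below 0.06 rad and linear speed of new_cartridge below 0.01 m/s and x of old_cartridge in the frame of empties_tub between -0.106 and 0.106 m and y of old_cartridge in the frame of empties_tub between -0.081 and 0.081 m and height (world z) of old_cartridge below 0.05 m and linear speed of old_cartridge below 0.02 m/s); the robot touches nothing.
It fails at once if a cartridge is pressed on the bay's floor with more than 22 N (contact force between any of new_cartridge, old_cartridge and bay_floor above 22 N).
It fails at once if a cartridge is forced against the printer with more than 40 N in all (contact force between any of new_cartridge, old_cartridge and printer above 40 N).
It fails at once if the gripper presses on the printer's casing with more than 30 N (contact force between the fingers and printer above 30 N).
It fails at once if a bystander is moved by more than 30 mm (distance of any of label_roll, cheese_mould, cheese_box, white_wheel, cheese_trier from where it was at the start of the episode above 0.03 m).
It also fails if it takes over 72 s, if anything falls off the work surface, if the arm or the gripper's body presses on something with over 40 N, if the wrist force passes 120 N, or if a joint passes its speed limit or range.

## Working session

There is one attempt and no reset: what is moved stays moved. The work goes in short steps, Python scripts to look and compute and a shell command to move; the robot and the scene stay as the last step left them, time stands still between calls to the robot, and variables do not carry over. Pictures are saved under pics/ and viewed, at most 10 in all, crops included, and the job is handed in when it is done.

```bash
mkdir -p pics; ls; python3 - <<'E'
from workcell import arm
import cv2,numpy as np
s=arm.read_state();print(s)
for n in("scene","side","wrist"):
    c=arm.camera(n);cv2.imwrite(f"pics/{n}0.png",c["frame"][:,:,::-1]);print(n,{k:np.round(v,4).tolist() for k,v in c.items() if k!="frame"})
E
```

```text
pics
{'time_s': 0.0, 'q': array([ 2.88153968e-01,  3.59413661e-01,  1.10520528e-02, -3.51182590e-04,
       -1.22412544e+00, -2.88110500e-01]), 'dq': array([ 0.00068086, -0.00176378,  0.00128251, -0.00055295,  0.00066586,
       -0.00078437]), 'tau': array([-8.00930356e-04, -5.82726967e+01,  2.93058443e+01,  6.99745238e+00,
        6.93249181e-03, -2.06530804e-04]), 'tcp_pos': array([6.74496785e-01, 5.47916627e-06, 2.25602242e-01]), 'eef_rot': array([ 3.13987781e+00, -1.63927195e-04, -1.57087232e+00]), 'ft_force': array([0.03787843, 0.14841723, 1.10288162]), 'moment': array([ 0.00239115,  0.01187939, -0.02040915]), 'finger_force': 0.0, 'gripper_width': 0.0875701723899002}
scene {'camera_matrix': [[406.8541, 0.0, 282.4102], [0.0, 406.8541, 211.8423], [0.0, 0.0, 1.0]], 'pose': [[-0.4902, 0.6766, -0.5495, 1.1422], [0.8715, 0.3924, -0.2942, 0.3719], [0.0166, -0.6231, -0.782, 0.9521], [0.0, 0.0, 0.0, 1.0]]}
side {'camera_matrix': [[492.7329, 0.0, 276.073], [0.0, 492.7329, 209.5572], [0.0, 0.0, 1.0]], 'pose': [[0.7564, -0.3779, 0.5339, -0.3186], [-0.654, -0.4313, 0.6214, -0.953], [-0.0045, -0.8192, -0.5734, 1.0537], [0.0, 0.0, 0.0, 1.0]]}
wrist {'camera_matrix': [[325.1923, 0.0, 281.4236], [0.0, 325.1923, 207.9985], [0.0, 0.0, 1.0]], 'hand_eye': [[-0.0005, -0.9581, -0.2865, 0.0767], [1.0, -0.0006, 0.0003, -0.0006], [-0.0004, -0.2865, 0.9581, -0.1573], [0.0, 0.0, 0.0, 1.0]]}
```

```bash
python3 -c "
import cv2,numpy as np
a=[cv2.imread(f'pics/{n}0.png') for n in('scene','side')]
for n,i in zip('ab',a): cv2.imwrite(f'pics/{n}.png',cv2.resize(i,(800,600),interpolation=cv2.INTER_CUBIC))
"
```

```text
(no output)
```

View pics/scene0.png

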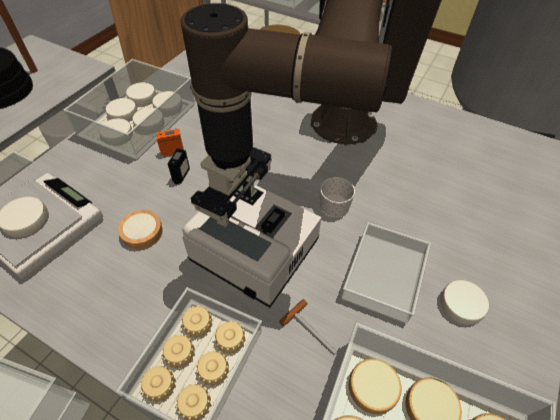

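View pics/side0.png

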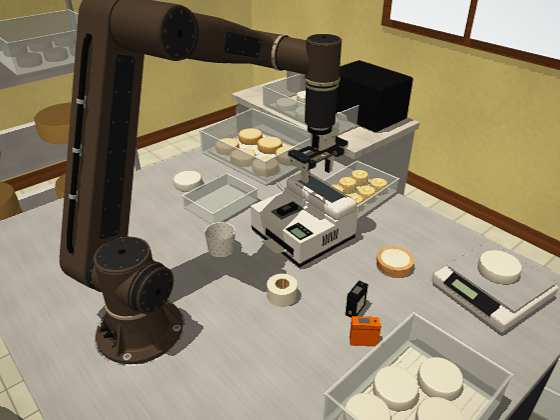

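View pics/wrist0.png

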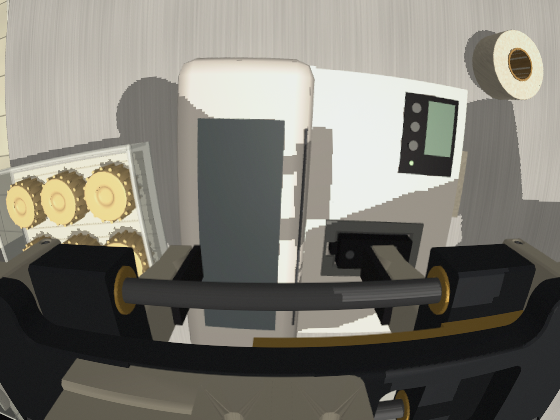

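The top three views show the following.
- **Printer:** scene (255,235), side (303,215). The bay is at wrist (375,250), with the hood on the far side (+x).
- **New-cartridge candidates:** a black block at scene (179,166) / side (357,298), an orange one at scene (170,142) / side (366,330), and the old cartridge in the bay at wrist (375,250). The printer's display panel also looks dark, at wrist (430,135). I choose the black block standing on the bench.
- **Empty tub:** scene (388,270). The full tubs are at scene (190,360), (130,110) and (440,390).

Next is a close crop to check the choice.

```bash
cat > h.py <<'E'
import numpy as np,cv2
from workcell import arm
from scipy.spatial.transform import Rotation as R
def pose(s):
    T=np.eye(4);T[:3,:3]=R.from_euler('xyz',s["eef_rot"]).as_matrix();T[:3,3]=s["tcp_pos"];return T
def grab(n,save=None):
    s=arm.read_state();c=arm.camera(n)
    c["T"]=pose(s)@c["hand_eye"] if n=="wrist" else c["pose"]
    c["fish"]=n=="wrist"
    if save:cv2.imwrite(save,c["frame"][:,:,::-1])
    return c
def back(c,uv,z):
    K=c["camera_matrix"];p=(np.asarray(uv,float)-K[:2,2])/K[0,0]
    if c["fish"]:
        r=np.hypot(*p)+1e-12;d=np.array([*(p/r*np.sin(r)),np.cos(r)])
    else:d=np.array([*p,1.])
    d=c["T"][:3,:3]@d;o=c["T"][:3,3];return o+d*(z-o[2])/d[2]
def proj(c,P):
    K=c["camera_matrix"];q=(np.asarray(P)-c["T"][:3,3])@c["T"][:3,:3]
    if c["fish"]:
        r=np.hypot(q[:,0],q[:,1])+1e-12;a=np.arctan2(r,q[:,2]);q=np.c_[q[:,0]/r*a,q[:,1]/r*a,np.ones(len(q))]
    return q[:,:2]/q[:,2:]*K[0,0]+K[:2,2]
def tile(f,x0,x1,y0,y1,w,h):return cv2.resize(f[y0:y1,x0:x1],(w,h),interpolation=cv2.INTER_CUBIC)
E
python3 - <<'E'
from h import *
sc=cv2.imread('pics/scene0.png');sd=cv2.imread('pics/side0.png')
a=np.hstack([tile(sd,335,395,270,350,225,300),tile(sc,150,195,125,185,225,300),tile(sc,335,435,215,325,272,300)])
b=np.hstack([tile(sd,245,365,170,270,360,300),tile(sc,180,325,170,305,322,300)])
o=np.zeros((600,800,3),np.uint8);o[:300,:a.shape[1]]=a;o[300:,:b.shape[1]]=b;cv2.imwrite('pics/crop1.png',o)
E
```

```text
(no output)
```

View pics/crop1.png

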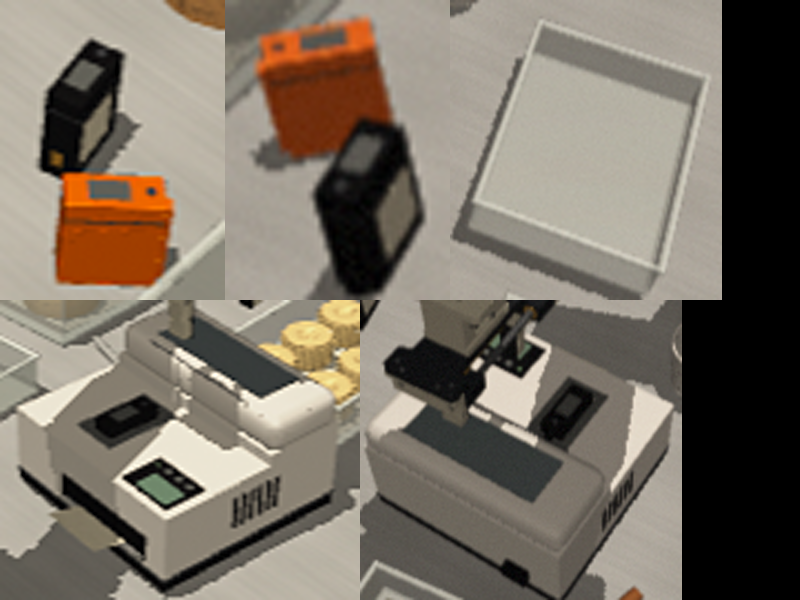

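```bash
python3 - <<'E'
from h import *
sc=grab("scene");sd=grab("side")
print("new side",back(sd,(358,289.2),.082),"scene",back(sc,(178.4,156),.082))
q=lambda x,y:(335+(x-450)/2.72,215+y/2.727)
P=[back(sc,q(*p),.055)[:2] for p in((542,20),(707,75),(665,268),(478,205))]
print("tub",np.round(P,3),np.mean(P,0))
print("bay side",back(sd,(245+128/3,170+114/3),.121),"scene",back(sc,(180+(572-360)/2.222,170+(408-300)/2.222),.121))
a=[back(sd,(335+x/3.75,270+y/3.75),.082)[:2] for x,y in((92,40),(125,57),(90,100),(45,93))]
print(np.round(a,3))
a=[back(sc,(150+(x-225)/5,125+y/5),.082)[:2] for x,y in((360,120),(405,127),(365,200),(317,192))]
print(np.round(a,3))
E
```

```text
new side [ 0.50452165 -0.3438357   0.082     ] scene [ 0.50013908 -0.33694512  0.082     ]
tub [[0.424 0.26 ]
 [0.406 0.427]
 [0.623 0.454]
 [0.648 0.288]] [0.52521738 0.35733388]
bay side [0.58454142 0.03926948 0.121     ] scene [0.58664938 0.05452453 0.121     ]
[[ 0.534 -0.324]
 [ 0.539 -0.352]
 [ 0.485 -0.365]
 [ 0.465 -0.339]]
[[ 0.478 -0.36 ]
 [ 0.469 -0.332]
 [ 0.531 -0.314]
 [ 0.54  -0.343]]
```

```bash
python3 -m inch '[[[87,0,0,0,0,0,1.4],[87,0,0,0,0,0,1.4],[87,0,0,0,0,0,1.4],[87,0,0,0,0,0,1.4],[87,0,0,0,0,0,1.4],[87,0,0,0,0,0,1.4],[87,0,0,0,0,0,1.4],[87,0,0,0,0,0,1.4],[87,0,0,0,0,0,1.4],[87,0,0,0,0,0,1.4],[87,0,0,0,0,0,1.4],[87,0,0,0,0,0,1.4]]]'; python3 -m inch '[[[87,0,0,0,0,0,1.2],[87,0,15,0,0,0,0],[87,0,15,0,0,0,0],[87,0,15,0,0,0,0],[87,0,0,0,0,0,0],[87,0,0,0,0,0,0]]]'
python3 - <<'E'
from h import *
s=arm.read_state();print(s["tcp_pos"],s["eef_rot"],s["q"])
c=grab("wrist","pics/w1.png")
print(proj(c,[[.585,.045,.12],[.675,.045,.09]]))
E
```

```text
time_s: 1.25
tcp_pos: [0.6749, -0.0, 0.2264]
eef_rot: [3.142, -0.0, -3.043]
ft_force: [0.1, -0.4, -0.3]
gripper_width: 0.0873
finger_force: 0.0
time_s: 1.75
tcp_pos: [0.6749, 0.0468, 0.2265]
eef_rot: [-3.142, -0.0, -3.138]
ft_force: [-0.0, -0.0, 0.7]
gripper_width: 0.0871
finger_force: 0.0
[0.674932   0.04682537 0.22645843] [-3.14158990e+00 -1.27696274e-04 -3.13814607e+00] [ 3.56679703e-01  3.61305426e-01  1.57025201e-02 -4.41980262e-05
 -1.22531419e+00 -1.92401447e+00]
[[278.48640491  97.71222477]
 [278.62891307 197.10037064]]
```

View pics/w1.png

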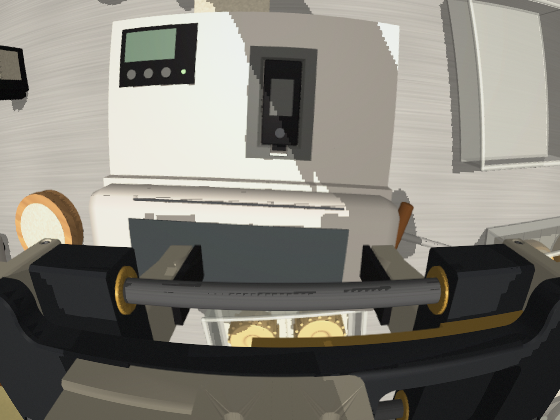

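The wrist view shows the bay: the collar runs from (251,46) to (309,160), with the black cartridge inside it at about (281,102) and its rib towards (280,150), the hood side. I'll extract it numerically.

```bash
python3 - <<'E'
from h import *
c=grab("wrist");g=c["frame"].max(2)
print([int(v) for v in g[100,240:325:3]]);print([int(v) for v in g[36:172:3,268]])
for th in(38,50):
    m=np.zeros_like(g);m[40:170,240:325]=(g[40:170,240:325]<th)*255
    m=cv2.morphologyEx(m,cv2.MORPH_OPEN,np.ones((3,3)))
    cs=max(cv2.findContours(m,0,1)[0],key=cv2.contourArea)[:,0]
    W=np.array([back(c,p,.121)[:2] for p in cs.astype(float)])
    r=cv2.minAreaRect((W*1000).astype(np.float32));print(th,r)
def rect(ps,z):
    P=np.array([back(c,p,z)[:2] for p in ps]);print(np.round(P,4).tolist(),P.mean(0))
    return P
P=rect([(251,46),(317,50),(309,160),(247,157)],.111)
P=rect([(263,58),(304,61),(299,145),(260,144)],.121)
a,b=back(c,(110,178),.108),back(c,(390,187),.108);print(a,b,np.arctan2(-(b-a)[0],(b-a)[1]))
E
```

```text
[241, 241, 241, 129, 129, 130, 129, 85, 31, 45, 38, 72, 73, 73, 72, 72, 73, 73, 27, 22, 24, 61, 73, 72, 73, 125, 161, 161, 161]
[162, 162, 161, 157, 73, 74, 73, 58, 20, 25, 23, 23, 23, 22, 21, 22, 20, 23, 23, 21, 40, 46, 44, 45, 43, 43, 41, 42, 41, 40, 41, 39, 39, 39, 36, 36, 43, 116, 125, 124, 124, 172, 241, 241, 241, 241]
38 ((588.4065551757812, 47.27896499633789), (29.243120193481445, 68.93026733398438), 87.79588317871094)
50 ((590.3804931640625, 47.100433349609375), (29.955265045166016, 73.86997985839844), 87.43360900878906)
[[0.54, 0.0216], [0.5432, 0.076], [0.6369, 0.0702], [0.6344, 0.0177]] [0.58862141 0.04636294]
[[0.5524, 0.0321], [0.5548, 0.0646], [0.6232, 0.061], [0.6225, 0.0295]] [0.58821425 0.04678769]
[ 0.6507797 -0.1161996  0.108    ] [0.66024379 0.1448904  0.108     ] -0.03623253350045464
```

```bash
python3 -m inch '[[[0,20,0,0,0,0,0.46],[0,22,0,0,0,0,0],[0,22,0,0,0,0,0],[0,23,0,10,0,0,0],[0,0,0,25,0,0,0],[0,0,0,25,0,0,0],[0,0,0,20,0,0,0],[0,0,0,10,0,0,0],[0,0,0,0,0,0,0],[0,0,0,0,0,0,0]]]' 20
```

```text
time_s: 2.68
tcp_pos: [0.5884, 0.0474, 0.1368]
eef_rot: [-3.141, -0.0, 3.102]
ft_force: [0.1, -0.8, 0.2]
gripper_width: 0.0259
finger_force: 0.0
```

```bash
python3 -m inch '[[[0,0,0,2,0,0,0],[0,0,0,2,0,0,0],[0,0,0,2,0,0,0],[0,0,0,2,0,0,0],[0,0,0,2,0,0,0],[0,0,0,0,0,0,0],[0,0,0,0,0,0,0]]]'; python3 -m inch '[[[0,0,0,1,0,0,0],[0,0,0,1,0,0,0],[0,0,0,1,0,0,0],[0,0,0,0,0,0,0]]]'
```

```text
time_s: 3.27
tcp_pos: [0.588, 0.0477, 0.1265]
eef_rot: [-3.141, -0.0, 3.102]
ft_force: [-0.5, 0.2, -0.2]
gripper_width: 0.0005
finger_force: 0.0
time_s: 3.6
tcp_pos: [0.5879, 0.0477, 0.1233]
eef_rot: [-3.141, -0.0, 3.101]
ft_force: [0.2, 1.0, 0.4]
gripper_width: 0.0002
finger_force: 0.0
```

```bash
python3 -m inch '[[[0,0,0,1,0,0,0],[0,0,0,1,0,0,0],[0,0,0,0,0,0,0]]]'; python3 -m inch '[[[0,0,0,1,0,0,0],[0,0,0,1,0,0,0],[0,0,0,0,0,0,0]]]';  python3 -m inch '[[[0,0,0,1,0,0,0],[0,0,0,0,0,0,0]]]'
```

```text
time_s: 3.85
tcp_pos: [0.5879, 0.0476, 0.1213]
eef_rot: [-3.142, -0.0, 3.101]
ft_force: [-0.2, 0.2, 0.3]
gripper_width: 0.0004
finger_force: 0.0
time_s: 4.1
tcp_pos: [0.5883, 0.0476, 0.1201]
eef_rot: [-3.141, 0.001, 3.102]
ft_force: [-1.8, 0.7, 3.9]
gripper_width: 0.0005
finger_force: 2.1
time_s: 4.27
tcp_pos: [0.5884, 0.0476, 0.1195]
eef_rot: [-3.141, 0.001, 3.102]
ft_force: [-2.6, -0.2, 8.3]
gripper_width: 0.0005
finger_force: 4.0
```

```bash
python3 -m inch '[[[0,0,0,0.5,0,0,0],[0,0,0,0,0,0,0]]]'
```

```text
time_s: 4.43
tcp_pos: [0.5884, 0.0475, 0.1192]
eef_rot: [-3.141, 0.001, 3.102]
ft_force: [-2.9, -0.8, 7.2]
gripper_width: 0.0009
finger_force: 4.1
```

```bash
python3 -m inch '[[[0,0,0,1,0,0,0],[0,0,0,0.5,0,0,0],[0,0,0,0,0,0,0]]]'; python3 -m inch '[[[0,0,0,0.5,0,0,0],[0,0,0,0.5,0,0,0],[0,0,0,0,0,0,0]]]'
```

```text
time_s: 4.68
tcp_pos: [0.5885, 0.0476, 0.1177]
eef_rot: [-3.141, 0.001, 3.102]
ft_force: [-2.5, -0.2, 8.3]
gripper_width: 0.0005
finger_force: 4.3
time_s: 4.93
tcp_pos: [0.5885, 0.0475, 0.1168]
eef_rot: [-3.141, 0.001, 3.102]
ft_force: [-2.9, 0.2, 8.7]
gripper_width: 0.0006
finger_force: 4.5
```

```bash
python3 -m inch '[[[0,0,0,0.5,0,0,0],[0,0,0,0.5,0,0,0],[0,0,0,0,0,0,0]]]'
```

```text
time_s: 5.18
tcp_pos: [0.5885, 0.0475, 0.1159]
eef_rot: [-3.141, 0.001, 3.102]
ft_force: [-2.9, -0.6, 9.2]
gripper_width: 0.0003
finger_force: 4.7
```

```bash
python3 -m inch '[[[0,0,0,0.5,0,0,0],[0,0,0,0,0,0,0]]]'; python3 -m inch '[[[0,0,0,0.5,0,0,0],[0,0,0,0,0,0,0]]]'
```

```text
time_s: 5.35
tcp_pos: [0.5885, 0.0475, 0.1154]
eef_rot: [-3.141, 0.001, 3.102]
ft_force: [-2.8, -1.0, 9.5]
gripper_width: 0.0004
finger_force: 4.8
time_s: 5.52
tcp_pos: [0.5885, 0.0476, 0.1149]
eef_rot: [-3.141, 0.001, 3.102]
ft_force: [-3.6, 0.1, 9.8]
gripper_width: 0.0006
finger_force: 4.8
```

```bash
python3 -m inch '[[[0,0,0,0.4,0,0,0],[0,0,0,0,0,0,0]]]'
```

```text
time_s: 5.68
tcp_pos: [0.5885, 0.0475, 0.1147]
eef_rot: [-3.141, 0.002, 3.102]
ft_force: [-3.3, -1.3, 11.2]
gripper_width: 0.0003
finger_force: 5.3
```

```bash
python3 -m inch '[[[0,0,0,0.4,0,0,0],[0,0,0,0,0,0,0],[0,0,0,0,0,0,0]]]'
```

```text
time_s: 5.93
tcp_pos: [0.5886, 0.0475, 0.1145]
eef_rot: [-3.141, 0.002, 3.102]
ft_force: [-4.1, -0.4, 12.3]
gripper_width: 0.0004
finger_force: 6.1
```

```bash
python3 -m inch '[[[0,0,0,0.4,0,0,0],[0,0,0,0,0,0,0],[0,0,0,0,0,0,0]]]'
```

```text
time_s: 6.18
tcp_pos: [0.5887, 0.0475, 0.1144]
eef_rot: [-3.141, 0.002, 3.102]
ft_force: [-4.9, -1.4, 15.3]
gripper_width: 0.0006
finger_force: 6.9
```

```bash
python3 -m inch '[[[0,0,0,0.2,0,0,0],[0,0,0,0,0,0,0],[0,0,0,-4,0,0,0],[0,0,0,-6,0,0,0],[0,0,0,-8,0,0,0],[0,0,0,-10,0,0,0],[87,0,0,-12,0,0,0],[87,0,0,-20,0,0,0],[87,0,0,-20,0,0,0],[87,-20,0,0,0,0,0],[87,-25,0,0,0,0,0],[87,-25,0,0,0,0,0]]]'
python3 - <<'E'
from h import *
s=arm.read_state();print(s["tcp_pos"])
c=grab("wrist");d=grab("side")
a=tile(c["frame"],180,400,0,220,400,400);b=tile(d["frame"],245,365,165,285,400,400)
cv2.imwrite("pics/pop.png",np.hstack([a,b])[:,:,::-1])
E
```

```text
time_s: 7.18
tcp_pos: [0.6588, 0.0451, 0.1937]
eef_rot: [3.141, 0.002, 3.102]
ft_force: [-0.1, -0.1, 0.1]
gripper_width: 0.0351
finger_force: 0.0
[0.6588394  0.04511321 0.19370972]
```

View pics/pop.png

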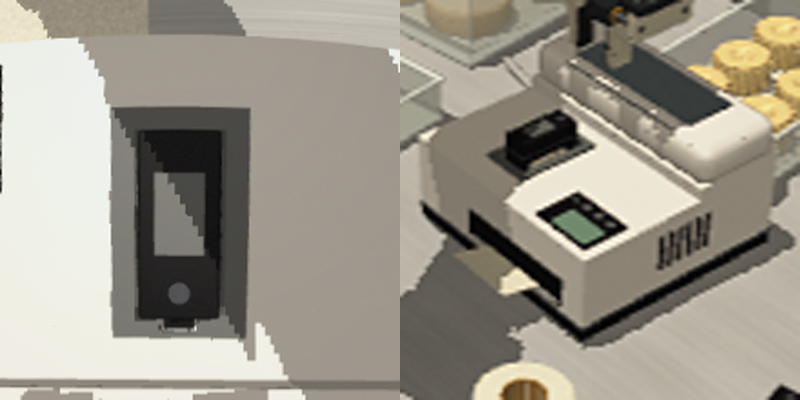

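The cartridge has popped up: it stands proud in both halves of the view, with its top at crop (137–222, 130–320) and the rib at (180,325). Its yaw matches the tool's.

```bash
python3 - <<'E'
from h import *
c=grab("wrist");f=lambda u,v:(180+.55*u,.55*v)
def m(ps,z):
    P=np.array([back(c,f(*p),z)[:2] for p in ps]);print(np.round(P,4).tolist(),P.mean(0),np.arctan2(*((P[2]+P[3]-P[0]-P[1])[::-1])));return P.mean(0)
m([(137,130),(222,130),(219,320),(138,319)],.1375)
p=m([(112,108),(250,108),(247,338),(113,337)],.1105)
T=pose(arm.read_state());print((np.array([*p,.1155])-T[:3,3])@T[:3,:3]*1000)
E
```

```text
[[0.5552, 0.0332], [0.5565, 0.063], [0.6251, 0.0596], [0.6234, 0.0302]] [0.59002945 0.04650004] -0.0474237353089813
[[0.5417, 0.0217], [0.5441, 0.0763], [0.6384, 0.0724], [0.6356, 0.0169]] [0.58995069 0.04683805] -0.046209690838201756
[68.88440172 -0.72305033 75.98194132]
```

```bash
python3 -m inch '[[[87,23,-0.7,0,0,0,0],[87,23,0,0,0,0,0],[87,23,0,0,0,0,0],[87,0,0,20,0,0,0],[87,0,0,20,0,0,0],[87,0,0,20,0,0,0],[87,0,0,12,0,0,0],[87,0,0,5,0,0,0],[87,0,0,3,0,0,0],[87,0,0,0,0,0,0]]]' 20; python3 -m inch '[[[20,0,0,0,0,0,0],[20,0,0,0,0,0,0],[20,0,0,0,0,0,0],[20,0,0,0,0,0,0],[20,0,0,0,0,0,0],[20,0,0,0,0,0,0],[20,0,0,0,0,0,0],[20,0,0,0,0,0,0],[20,0,0,0,0,0,0]]]' 20
```

```text
time_s: 8.17
tcp_pos: [0.5888, 0.0469, 0.1123]
eef_rot: [-3.141, -0.0, 3.102]
ft_force: [-0.3, 0.4, -0.0]
gripper_width: 0.087
finger_force: 0.0
time_s: 8.92
tcp_pos: [0.589, 0.0469, 0.1121]
eef_rot: [-3.142, -0.0, 3.101]
ft_force: [0.3, 0.6, -0.2]
gripper_width: 0.0324
finger_force: 0.0
```

```bash
python3 -m inch '[[[20,0,0,0,0,0,0],[20,0,0,0,0,0,0],[20,0,0,0,0,0,0],[20,0,0,-2,0,0,0],[20,0,0,-4,0,0,0],[20,0,0,-8,0,0,0],[20,0,0,-12,0,0,0],[20,0,0,-15,0,0,0],[20,0,0,-15,0,0,0],[20,0,0,-15,0,0,0],[20,0,0,-14,0,0,0],[20,0,0,0,0,0,0]]]' 20
```

```text
time_s: 9.92
tcp_pos: [0.5907, 0.0472, 0.2012]
eef_rot: [3.14, 0.005, 3.102]
ft_force: [0.7, -0.1, 0.5]
gripper_width: 0.03
finger_force: 19.9
```

```bash
python3 -m inch '[[[20,3,12,0,0,0,0],[20,6,24,0,0,0,0],[20,8,30,0,0,0,0],[20,8,30,0,0,0,0],[20,8,30,0,0,0,0],[20,8,30,0,0,0,0],[20,8,30,0,0,0,0],[20,8,30,0,0,0,0],[20,8,30,0,0,0,0],[20,6,30,0,0,0,0],[20,5,20,0,0,0,0],[20,2,11,0,0,0,0]]]'; python3 -m inch '[[[20,0,0,10,0,0,0],[20,0,0,20,0,0,0],[20,0,0,25,0,0,0],[20,0,0,25,0,0,0],[20,0,0,25,0,0,0],[20,0,0,15,0,0,0],[20,0,0,8,0,0,0],[20,0,0,0,0,0,0],[20,0,0,0,0,0,0]]]'
```

```text
time_s: 10.92
tcp_pos: [0.5221, 0.3595, 0.1964]
eef_rot: [-3.141, -0.001, 3.103]
ft_force: [0.8, -0.2, 0.3]
gripper_width: 0.0301
finger_force: 19.9
time_s: 11.67
tcp_pos: [0.5236, 0.3563, 0.0692]
eef_rot: [-3.141, -0.0, 3.101]
ft_force: [-0.2, 0.7, 0.4]
gripper_width: 0.0299
finger_force: 19.9
```

```bash
python3 -m inch '[[[20,0,0,3,0,0,0],[20,0,0,3,0,0,0],[20,0,0,1,0,0,0],[20,0,0,0,0,0,0],[60,0,0,0,0,0,0],[60,0,0,0,0,0,0],[60,0,0,0,0,0,0],[60,0,0,0,0,0,0]]]'; python3 -m inch '[[[87,0,0,-5,0,0,0],[87,0,0,-10,0,0,0],[87,0,0,-20,0,0,0],[87,0,0,-25,0,0,0],[87,0,0,-25,0,0,0],[87,0,0,-25,0,0,0],[87,0,0,-25,0,0,0],[87,0,0,-15,0,0,0],[87,0,0,0,0,0,0]]]'
```

```text
time_s: 12.33
tcp_pos: [0.5235, 0.3569, 0.0624]
eef_rot: [3.141, 0.0, 3.102]
ft_force: [-0.4, -0.6, 0.3]
gripper_width: 0.051
finger_force: 0.0
time_s: 13.08
tcp_pos: [0.525, 0.3581, 0.2179]
eef_rot: [3.136, 0.006, 3.102]
ft_force: [1.0, 0.4, 1.0]
gripper_width: 0.087
finger_force: 0.0
```

```bash
python3 -m inch '[[[87,-4,-12,0,0,0,0],[87,-4,-25,0,0,0,0],[87,-4,-30,0,0,0,0],[87,-4,-30,0,0,0,0],[87,-4,-30,0,0,0,0],[87,-4,-30,0,0,0,0],[87,-4,-30,0,0,0,0],[87,-4,-30,0,0,0,0],[87,-4,-30,0,0,0,0],[87,-4,-30,0,0,0,0],[87,-4,-30,0,0,0,0],[87,-4,-30,0,0,0,0]]]'; python3 -m inch '[[[87,-4,-30,0,0,0,0],[87,-4,-30,0,0,0,0],[87,-5,-30,0,0,0,0],[87,-5,-30,0,0,0,0],[87,-5,-30,0,0,0,0],[87,-5,-30,0,0,0,0],[87,-5,-30,0,0,0,0],[87,-5,-30,0,0,0,0],[87,-5,-30,0,0,0,0],[87,-5,-30,0,0,0,0],[87,-5,-30,0,0,0,0],[87,-2,-23,0,0,0,0]]]'
python3 -m inch '[[[87,0,0,0,0,0,0],[87,0,0,0,0,0,0]]]'
python3 - <<'E'
from h import *
s=arm.read_state();print(s["tcp_pos"],s["q"])
c=grab("wrist","pics/w3.png");d=grab("scene")
a=tile(c["frame"],150,410,0,260,500,500);b=tile(d["frame"],340,435,215,325,300,345)
o=np.zeros((500,800,3),np.uint8);o[:,:500]=a;o[:345,500:]=b;cv2.imwrite("pics/new.png",o[:,:,::-1])
E
```

```text
time_s: 14.08
tcp_pos: [0.5571, 0.0161, 0.212]
eef_rot: [-3.141, -0.001, 3.101]
ft_force: [1.0, 1.4, -0.2]
gripper_width: 0.0871
finger_force: 0.0
time_s: 15.08
tcp_pos: [0.5978, -0.3393, 0.2114]
eef_rot: [3.141, -0.001, 3.101]
ft_force: [0.4, 0.8, -0.1]
gripper_width: 0.0872
finger_force: 0.0
time_s: 15.25
tcp_pos: [0.5974, -0.3383, 0.211]
eef_rot: [3.141, -0.002, 3.099]
ft_force: [0.4, -0.1, 0.2]
gripper_width: 0.0868
finger_force: 0.0
[ 0.59738469 -0.33828705  0.21102999] [-2.32242449e-01  3.87590747e-01  1.98701940e-02 -2.52939224e-04
 -1.20509633e+00 -1.38124164e+00]
```

View pics/new.png

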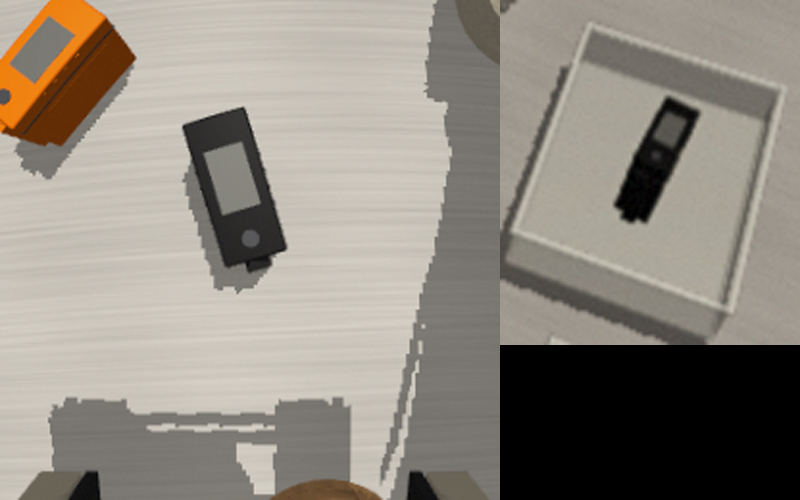

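The old cartridge stands in the tub. The new black cartridge has top corners at crop (183,125), (246,107), (287,248) and (226,268), its rib is at the +x end (258,265), and the orange look-alike is clear at the upper left.

```bash
python3 - <<'E'
from h import *
c=grab("wrist")
P=np.array([back(c,(150+.52*u,.52*v),.082)[:2] for u,v in((183,125),(246,107),(287,248),(226,268))])
d=P[2]+P[3]-P[0]-P[1];yaw=np.arctan2(d[1],d[0]);print(np.round(P,4).tolist(),P.mean(0),yaw,[np.linalg.norm(P[i]-P[i-1]) for i in range(4)])
s=arm.read_state();T=pose(s)
print("shift",(np.array([*P.mean(0),.057])-T[:3,3])@T[:3,:3]*1000,"turn tool z units",-np.rad2deg(yaw-(s["eef_rot"][2]-np.pi))/5)
E
```

```text
[[0.4759, -0.3622], [0.4691, -0.3335], [0.535, -0.3176], [0.5431, -0.3457]] [ 0.5057846  -0.33975448] 0.23884697096151478 [np.float64(0.0692313296477587), np.float64(0.029542040922673703), np.float64(0.06784701559447476), np.float64(0.029331478872653555)]
shift [ 92.14354663  -7.24484818 155.08544236] turn tool z units -3.193529156600089
```

```bash
python3 -m inch '[[[62,23,-2,0,0,0,0],[62,23,-2,0,0,0,0],[62,23,-2,0,0,0,0],[62,23,-1,0,0,0,0],[62,0,0,0,0,0,-1.1],[62,0,0,0,0,0,-1.1],[62,0,0,0,0,0,-1],[62,0,0,20,0,0,0],[62,0,0,25,0,0,0],[62,0,0,20,0,0,0],[62,0,0,0,0,0,0],[62,0,0,0,0,0,0]]]'; python3 - <<'E'
from h import *
c=grab("wrist","pics/w4.png");s=arm.read_state()
print(s["tcp_pos"],s["eef_rot"])
E
```

```text
time_s: 16.4
tcp_pos: [0.5061, -0.3392, 0.147]
eef_rot: [3.141, -0.002, -2.901]
ft_force: [-0.7, 0.4, 1.8]
gripper_width: 0.0619
finger_force: 0.0
[ 0.50692703 -0.33974745  0.14823309] [-3.14082089e+00  2.06110052e-04 -2.90110130e+00]
```

```bash
python3 -m inch '[[[62,0,0,10,0,0,0],[62,0,0,20,0,0,0],[62,0,0,20,0,0,0],[62,0,0,20,0,0,0],[62,0,0,13,0,0,0],[62,0,0,6,0,0,0],[62,0,0,2,0,0,0],[62,0,0,0,0,0,0],[20,0,0,0,0,0,0],[20,0,0,0,0,0,0],[20,0,0,0,0,0,0],[20,0,0,0,0,0,0]]]' 25; python3 -m inch '[[[20,0,0,0,0,0,0],[20,0,0,0,0,0,0],[20,0,0,0,0,0,0],[20,0,0,0,0,0,0],[20,0,0,0,0,0,0]]]'
```

```text
time_s: 17.45
tcp_pos: [0.5068, -0.3402, 0.0569]
eef_rot: [-3.141, 0.001, -2.902]
ft_force: [0.2, -0.0, -0.8]
gripper_width: 0.0407
finger_force: 0.0
time_s: 17.87
tcp_pos: [0.5067, -0.3402, 0.0565]
eef_rot: [-3.141, 0.0, -2.902]
ft_force: [0.3, 0.4, 3.0]
gripper_width: 0.0297
finger_force: 24.9
```

```bash
python3 -m inch '[[[20,0,0,-10,0,0,0],[20,0,0,-20,0,0,0],[20,0,0,-25,0,0,0],[20,0,0,-25,0,0,0],[20,0,0,-25,0,0,0],[20,0,0,-25,0,0,0],[20,0,0,-15,0,0,0.2],[20,0,0,0,0,0,1],[20,0,0,0,0,0,1],[20,0,0,0,0,0,1],[20,0,0,0,0,0,0],[20,0,0,0,0,0,0]]]'; python3 -m inch '[[[20,-3,15,0,0,0,0],[20,-5,30,0,0,0,0],[20,-6,35,0,0,0,0],[20,-6,35,0,0,0,0],[20,-6,36,0,0,0,0],[20,-6,36,0,0,0,0],[20,-7,38,0,0,0,0],[20,-6,36,0,0,0,0],[20,-6,36,0,0,0,0],[20,-5,35,0,0,0,0],[20,-5,30,0,0,0,0],[20,-5,18,0,0,0,0]]]'; python3 -m inch '[[[20,0,5,0,0,0,0],[20,0,0,0,0,0,0],[20,0,0,0,0,0,0],[20,0,0,0,0,0,0]]]'
python3 - <<'E'
from h import *
s=arm.read_state();T=pose(s);print(s["tcp_pos"],s["eef_rot"])
print("togo",(np.array([.590,.0467,0])-T[:3,3])@T[:3,:3]*1000)
c=grab("wrist","pics/w5.png")
cv2.imwrite("pics/held.png",tile(c["frame"],180,380,60,310,480,600)[:,:,::-1])
print(proj(c,[[.5535,.033,.111],[.5545,.065,.111]]))
E
```

```text
time_s: 18.87
tcp_pos: [0.5061, -0.34, 0.2014]
eef_rot: [3.141, -0.0, 3.104]
ft_force: [-0.1, 0.4, -0.5]
gripper_width: 0.0299
finger_force: 24.9
time_s: 19.87
tcp_pos: [0.5877, 0.0399, 0.2013]
eef_rot: [3.141, 0.0, 3.107]
ft_force: [0.1, -0.8, -0.1]
gripper_width: 0.0301
finger_force: 24.9
time_s: 20.2
tcp_pos: [0.5874, 0.041, 0.2011]
eef_rot: [-3.141, -0.0, 3.102]
ft_force: [-0.9, 0.5, -0.7]
gripper_width: 0.0303
finger_force: 24.9
[0.58739918 0.04101693 0.20111999] [-3.14134291e+00 -4.85460623e-04  3.10170659e+00]
togo [ -2.46976872   5.83248804 201.11736749]
[[268.25897447 170.28604637]
 [309.72556981 169.98825818]]
```

View pics/held.png

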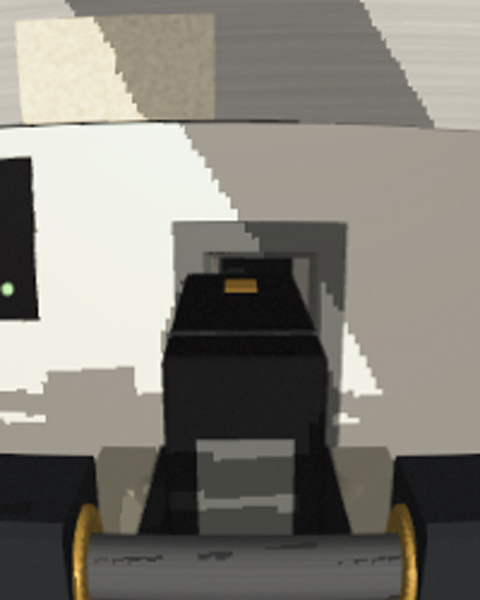

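The cartridge hangs above the bay. Its lower front edge is at crop (187–300, 273) and the opening's front edge at (205–316, 252), so I can compute the offset between the two directly.

```bash
python3 - <<'E'
from h import *
c=grab("wrist");f=lambda u,v:(180+u/2.4,60+v/2.4);T=pose(arm.read_state())
t=lambda P:np.round((P-T[:3,3])@T[:3,:3]*1000,1)
for n,u,v,z in(("cartL",187,273,.1443),("cartR",300,273,.1443),("openL",205,252,.1105),("openR",316,252,.1105),("colL",173,223,.1105),("colR",347,222,.1105)):print(n,t(back(c,f(u,v),z)))
E
```

```text
cartL [ 37.1 -15.   56.9]
cartR [37.1 16.6 56.9]
openL [ 37.6 -11.5  90.7]
openR [37.7 24.2 90.7]
colL [ 47.1 -21.7  90.7]
colR [47.6 34.  90.7]
```

```bash
python3 -m inch '[[[20,-2.6,5.6,0,0,0,0],[20,0,0,10,0,0,0],[20,0,0,12,0,0,0],[20,0,0,8,0,0,0],[20,0,0,2,0,0,0],[20,0,0,0,0,0,0],[20,0,0,0,0,0,0]]]'; python3 -m inch '[[[20,0,0,1.5,0,0,0],[20,0,0,1.5,0,0,0],[20,0,0,1,0,0,0],[20,0,0,0,0,0,0]]]'
```

```text
time_s: 20.88
tcp_pos: [0.5908, 0.0474, 0.1692]
eef_rot: [-3.141, -0.0, 3.102]
ft_force: [0.1, -0.3, -0.7]
gripper_width: 0.0303
finger_force: 24.9
time_s: 21.22
tcp_pos: [0.5906, 0.0475, 0.1651]
eef_rot: [3.142, 0.0, 3.101]
ft_force: [-0.2, -0.0, -0.7]
gripper_width: 0.0303
finger_force: 24.9
```

```bash
python3 -m inch '[[[20,0,0,1,0,0,0],[20,0,0,1,0,0,0],[20,0,0,1,0,0,0],[20,0,0,0,0,0,0]]]';python3 -m inch '[[[20,0,0,1,0,0,0],[20,0,0,1,0,0,0],[20,0,0,1,0,0,0],[20,0,0,0,0,0,0]]]'
```

```text
time_s: 21.55
tcp_pos: [0.5905, 0.0474, 0.1619]
eef_rot: [-3.142, -0.0, 3.101]
ft_force: [0.3, 0.4, 0.0]
gripper_width: 0.0302
finger_force: 24.9
time_s: 21.88
tcp_pos: [0.5905, 0.0474, 0.1589]
eef_rot: [-3.141, -0.0, 3.101]
ft_force: [-0.2, -0.2, -2.0]
gripper_width: 0.0301
finger_force: 24.9
```

```bash
python3 -m inch '[[[20,0,0,2,0,0,0],[20,0,0,2,0,0,0],[20,0,0,2,0,0,0],[20,0,0,2,0,0,0],[20,0,0,2,0,0,0],[20,0,0,0,0,0,0]]]';python3 -m inch '[[[20,0,0,3,0,0,0],[20,0,0,3,0,0,0],[20,0,0,3,0,0,0],[20,0,0,3,0,0,0],[20,0,0,3,0,0,0],[20,0,0,0,0,0,0]]]'
```

```text
time_s: 22.38
tcp_pos: [0.5904, 0.0474, 0.1486]
eef_rot: [-3.141, -0.001, 3.101]
ft_force: [1.1, -0.3, -1.7]
gripper_width: 0.0299
finger_force: 24.9
time_s: 22.88
tcp_pos: [0.5903, 0.0473, 0.1334]
eef_rot: [-3.141, -0.001, 3.101]
ft_force: [-0.3, -1.6, -1.9]
gripper_width: 0.0298
finger_force: 24.9
```

Sliding freely. I'll go nearly to the carriage, then let go.

```bash
python3 -m inch '[[[20,0,0,4,0,0,0],[20,0,0,4,0,0,0],[20,0,0,4,0,0,0],[20,0,0,4,0,0,0],[20,0,0,2,0,0,0],[20,0,0,1,0,0,0],[20,0,0,0,0,0,0],[20,0,0,0,0,0,0]]]'; python3 -m inch '[[[87,0,0,0,0,0,0],[87,0,0,0,0,0,0],[87,0,0,0,0,0,0],[87,0,0,0,0,0,0],[87,0,0,0,0,0,0],[87,0,0,-10,0,0,0],[87,0,0,-15,0,0,0],[87,0,0,-15,0,0,0],[0,0,0,-5,0,0,0],[0,0,0,0,0,0,0],[0,0,0,0,0,0,0],[0,0,0,0,0,0,0]]]'; python3 -m inch '[[[0,0,0,0,0,0,0],[0,0,0,0,0,0,0],[0,0,0,0,0,0,0],[0,0,0,0,0,0,0],[0,0,0,0,0,0,0],[0,0,0,0,0,0,0],[0,0,0,0,0,0,0],[0,0,0,0,0,0,0],[0,0,0,0,0,0,0]]]'
```

```text
time_s: 23.55
tcp_pos: [0.5904, 0.0471, 0.1147]
eef_rot: [-3.141, -0.001, 3.101]
ft_force: [1.0, -5.6, -2.4]
gripper_width: 0.0297
finger_force: 24.9
time_s: 24.55
tcp_pos: [0.5901, 0.0474, 0.1595]
eef_rot: [-3.142, -0.001, 3.101]
ft_force: [-1.0, -0.6, 0.1]
gripper_width: 0.0621
finger_force: 0.0
time_s: 25.3
tcp_pos: [0.5907, 0.0475, 0.1602]
eef_rot: [3.142, 0.0, 3.101]
ft_force: [-1.0, -0.1, -0.4]
gripper_width: 0.0034
finger_force: 0.0
```

```bash
python3 -m inch '[[[0,1,0,6,0,0,0],[0,0,0,8,0,0,0],[0,0,0,4,0,0,0],[0,0,0,2,0,0,0],[0,0,0,1,0,0,0],[0,0,0,1,0,0,0],[0,0,0,1,0,0,0],[0,0,0,0,0,0,0]]]'; python3 -m inch '[[[0,0,0,1,0,0,0],[0,0,0,1,0,0,0],[0,0,0,1,0,0,0],[0,0,0,1,0,0,0],[0,0,0,1,0,0,0],[0,0,0,0,0,0,0]]]'
```

```text
time_s: 25.97
tcp_pos: [0.5898, 0.0475, 0.1374]
eef_rot: [3.142, 0.0, 3.102]
ft_force: [0.9, -0.1, 0.7]
gripper_width: 0.0004
finger_force: 0.0
time_s: 26.47
tcp_pos: [0.5899, 0.0476, 0.1322]
eef_rot: [3.141, 0.001, 3.101]
ft_force: [1.0, 0.2, 4.7]
gripper_width: 0.0005
finger_force: 2.2
```

```bash
python3 -m inch '[[[0,0,0,1,0,0,0],[0,0,0,1,0,0,0],[0,0,0,1,0,0,0],[0,0,0,1,0,0,0],[0,0,0,1,0,0,0],[0,0,0,0,0,0,0]]]'; python3 -m inch '[[[0,0,0,1,0,0,0],[0,0,0,1,0,0,0],[0,0,0,1,0,0,0],[0,0,0,1,0,0,0],[0,0,0,1,0,0,0],[0,0,0,0,0,0,0]]]'
```

```text
time_s: 26.97
tcp_pos: [0.5899, 0.0476, 0.1273]
eef_rot: [3.142, 0.001, 3.102]
ft_force: [0.6, 0.8, 5.5]
gripper_width: 0.0003
finger_force: 2.8
time_s: 27.47
tcp_pos: [0.59, 0.0476, 0.1225]
eef_rot: [3.141, 0.001, 3.102]
ft_force: [-0.4, 0.6, 6.5]
gripper_width: 0.0004
finger_force: 3.4
```

```bash
python3 -m inch '[[[0,0,0,1,0,0,0],[0,0,0,1,0,0,0],[0,0,0,1,0,0,0],[0,0,0,1,0,0,0],[0,0,0,0,0,0,0]]]'; python3 -m inch '[[[0,0,0,1,0,0,0],[0,0,0,1,0,0,0],[0,0,0,1,0,0,0],[0,0,0,0,0,0,0]]]'
```

```text
time_s: 27.88
tcp_pos: [0.59, 0.0476, 0.1186]
eef_rot: [3.142, 0.001, 3.102]
ft_force: [-1.0, -0.7, 8.0]
gripper_width: 0.0006
finger_force: 3.9
time_s: 28.22
tcp_pos: [0.5901, 0.0476, 0.1158]
eef_rot: [3.142, 0.001, 3.102]
ft_force: [-1.5, 0.4, 9.1]
gripper_width: 0.0004
finger_force: 4.3
```

```bash
python3 -m inch '[[[0,0,0,0.5,0,0,0],[0,0,0,0,0,0,0]]]'; python3 -m inch '[[[0,0,0,0.4,0,0,0],[0,0,0,0,0,0,0],[0,0,0,0,0,0,0]]]'
```

```text
time_s: 28.38
tcp_pos: [0.5901, 0.0476, 0.1154]
eef_rot: [3.142, 0.001, 3.102]
ft_force: [-1.0, 0.6, 8.8]
gripper_width: 0.0003
finger_force: 4.4
time_s: 28.63
tcp_pos: [0.5901, 0.0476, 0.115]
eef_rot: [3.141, 0.001, 3.102]
ft_force: [-2.3, -0.3, 8.4]
gripper_width: 0.0004
finger_force: 4.4
```

```bash
python3 -m inch '[[[0,0,0,0.4,0,0,0],[0,0,0,0,0,0,0],[0,0,0,0,0,0,0]]]'; python3 -m inch '[[[0,0,0,0.4,0,0,0],[0,0,0,0,0,0,0],[0,0,0,0,0,0,0]]]'
```

```text
time_s: 28.88
tcp_pos: [0.5901, 0.0476, 0.1147]
eef_rot: [3.141, 0.001, 3.102]
ft_force: [-2.5, 0.3, 8.9]
gripper_width: 0.0008
finger_force: 4.6
time_s: 29.13
tcp_pos: [0.5902, 0.0476, 0.1145]
eef_rot: [3.141, 0.001, 3.102]
ft_force: [-2.4, 0.5, 10.3]
gripper_width: 0.0002
finger_force: 5.4
```

```bash
python3 -m inch '[[[0,0,0,0.4,0,0,0],[0,0,0,0,0,0,0],[0,0,0,0,0,0,0]]]'
```

```text
time_s: 29.38
tcp_pos: [0.5902, 0.0476, 0.1144]
eef_rot: [3.141, 0.002, 3.102]
ft_force: [-3.4, 0.4, 12.4]
gripper_width: 0.0002
finger_force: 6.3
```

```bash
python3 -m inch '[[[0,0,0,0.4,0,0,0],[0,0,0,0,0,0,0],[0,0,0,0,0,0,0]]]'
```

```text
time_s: 29.63
tcp_pos: [0.5903, 0.0476, 0.1142]
eef_rot: [3.142, 0.002, 3.102]
ft_force: [-3.3, 0.5, 14.6]
gripper_width: 0.0005
finger_force: 7.1
```

```bash
python3 -m inch '[[[0,0,0,0.2,0,0,0],[0,0,0,0,0,0,0],[0,0,0,-4,0,0,0],[0,0,0,-6,0,0,0],[0,0,0,-8,0,0,0],[0,0,0,-10,0,0,0],[0,0,0,-20,0,0,0],[0,0,0,-20,0,0,0],[0,-15,0,-10,0,0,0],[0,-20,0,0,0,0,0],[0,-25,0,0,0,0,0],[0,-10,0,0,0,0,0]]]'
python3 -m inch '[[[0,0,0,0,0,0,0],[0,0,0,0,0,0,0],[0,0,0,0,0,0,0]]]'
python3 - <<'E'
from h import *
c=grab("wrist");d=grab("side");e=grab("scene")
a=tile(c["frame"],180,400,0,220,400,400);b=tile(d["frame"],245,365,165,285,400,400)
cv2.imwrite("pics/end.png",np.hstack([a,b])[:,:,::-1])
E
```

```text
time_s: 30.63
tcp_pos: [0.6616, 0.0446, 0.1908]
eef_rot: [-3.142, 0.001, 3.101]
ft_force: [-0.5, 0.1, 0.4]
gripper_width: 0.0004
finger_force: 0.0
time_s: 30.88
tcp_pos: [0.6587, 0.0446, 0.1902]
eef_rot: [-3.141, -0.001, 3.101]
ft_force: [0.0, 0.7, 0.2]
gripper_width: 0.0004
finger_force: 0.0
```

View pics/end.png

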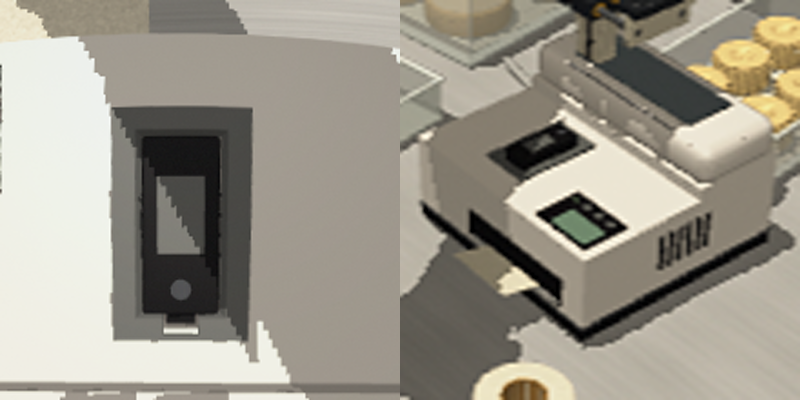

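The new cartridge now sits low in the collar, with its top at crop (142–218, 137–313). That is smaller than the popped-up old one, so the catch holds it. The robot touches nothing, so I'll hand in.

```bash
python3 -c "
from workcell import arm
print(arm.sign_off())"
```

```text
the job is handed in; nothing more can be done
None
```

The job is handed in at about 31 s of the 72 s: the empty cartridge stands in the tub, the last picture shows the new one held down in the bay, and the wrist force last read before each release was 15 N; the hand-in returned no verdict.

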